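# Clear the drip board and hang it over the rack rail

## Robot

A 6-joint arm with a two-finger parallel gripper is mounted at the origin on the work surface. World frame = base frame: x ahead of the robot, y to its left, z up, the work surface at z = 0. Lengths are in mm, angles in rad, forces in N, time in s.
With the tool pointing down it reaches from about 400 to 825 mm from the base axis. Payload 7 kg.
Tool frame: the origin (TCP) lies on the centre line of the jaws, within the pads' length; the fingertips stand 17 mm ahead of it and the grasp point (between the pads) lies 2 mm behind it; z points along the fingers, y is the line along which they close (so a half turn about z gives the same grasp; the last joint's range is limited). The gripper opens to 88 mm and grips with 3 to 60 N. Pads are 19 mm wide; open, the fingers measure 130 mm over their backs; the gripper's body (78 mm by 193 mm) begins 47 mm behind the grasp point.
Start: joints at [-0.972, 0.359, 0.012, 0, -1.224, -0.288], TCP at [206.402, -642.646, 243.561] pointing down, gripper open.
Joint ranges: [-3.07, 3.07], [-1.43, 2.12], [-1.02, 1.25], [-3.03, 1.67], [-3.05, -0], [-3.03, 3.03]. Speed limits (rad/s): [2.39, 2.39, 3.01, 3.14, 3.14, 3.14].

## Interface

Orientations are given as a unit quaternion [w, x, y, z].
In Python, from station import r, optics gives the robot as it stands.
- The arm moves only by the tool jog_arm, never from a script. Its argument "increments" is a list of rows, each a list of 5 numbers: the opening, from 0 (shut) to 1 (fully open), then the shift along the world's x, y, z in cm, then the turn about the world's z in rad. A call has 1 to 20 rows; each row is the pose to reach, as a shift and turn from the pose commanded when the call began; what a row does not reach only later rows make up. A row lasts 1/10 s, in which the tool goes at most 50 mm and 8.59 degrees, less where a joint would pass 70% of its speed; a pose out of reach is approached as far as the arm can. A call with a gripper value outside its range is refused whole. The fingers move at their own pace and stop on an object; "grip_force" is the grip in N (left out, the last holds). Time passes only in rows, so rows that repeat a pose let the fingers close. It gives the time, the measured TCP pose, the force, the opening and the grip force at its end, in the units of the state.
- r.read_state(): the state, without advancing time (a new reading comes with each control period).
- optics.get_image(name): name is "scene" or "top" or "wrist"; returns the picture (420x560x3 uint8, red, green, blue); there is no depth.
- optics.camera_model(name): a dict with "mtx" (3x3 intrinsics, pixels), "cam_to_world" (4x4, takes a point from camera to world coordinates). Camera axes: x right, y down, z forward; pixel columns grow to the right and rows downward; lengths in mm; the calibration is good to about 2 mm. A picture is of the moment at which its call begins: read the wrist's pose just before it. camera_model takes no time and is no camera call; for the wrist camera it gives the pose at the moment of the call.
- r.hand_in(): hands the job in; it is judged then, once.
The state is a dict: "time": time; "q": joint angles; "qvel": joint speeds; "joint_efforts": joint torques, N m; "tool_pos": TCP position; "orientation": TCP orientation; "wrist_force": force on the tool from outside, world axes, zero at the start; "moment": the same for the moment, N m; "width": finger opening in mm; "grasp_force": force on a finger pad.
Only numpy, scipy, OpenCV 4.12 (cv2) and the standard library are available. Lean on these libraries where they do the work, as an engineer would, in place of code of your own. Each camera call takes 0.05 s, during which the arm holds its last target. There are 200 camera calls.

## Task

Take the steel cup off the wooden drip board and stand it upright in the middle of the round wooden trivet. Then push the empty drip board out over the upper steel rail of the rack, away from you, until it tips and hangs down from the rail by both its hooks, at rest. Do not tip the cup over, and leave the glass decanter and the two tumblers where they stand.

Things in the scene. Friction and masses are not known exactly. Their poses are not given: they have to be found in the camera images.
- rack: White plastic counter rack, fixed. Origin on the counter under the rail; x points from deck to rail (away from the robot), z up. Upper deck 270 wide, x=-190 to -46, top at z=178. Side panels at y=+-135, 8 thick, 198 high, carry the rail. A second, lower rail, the same but at z=85, x=-4, lies below the upper one: the hanging board leans on it. Otherwise the space under the rail is empty.
- rail_mid (a point): Middle of the upper steel rail's axis: a round bar 12 in diameter, 262 long, along the rack's y axis, axis 194 above the counter (top at 200), 46 beyond the far edge of the deck.
- board: Loose slatted wooden drip board, plate 156 x 130 x 8. Origin mid-width on the plate's underside at the inner face of the hook legs; x to its plain end (away from the robot at first), z up. Plate x=-6 to 150. Upright lip across the near end, x=-6 to 2, up to z=36. Starts level: plate on the rail, hook feet on the deck, origin 105 to 125 behind the rail. Empty, it balances about 52 from its origin.
- hook_left (a point): Near the tip of the left hook's tongue (board frame 45, 45, -19.5). Both hooks: steel, 14 wide, a leg (x=-6 to 0) from the plate down to z=-22, then a 5 thick tongue to x=50; the slot between plate and tongue is 17 high and takes the rail. Hanging, the legs rest on top of the rail and the tongues point down behind it (deck side).
- hook_right (a point): Near the tip of the right hook's tongue (board frame 45, -45, -19.5); as the left one.
- board_end (a point): Middle of the board's plain end (board frame 150, 0, 4). When the board hangs, it is the lowest part, about 50 above the counter.
- cup: Steel cup, 0.12 kg, open top, 90 high, 62 diameter at the rim, a little narrower at the foot, wall 3. Origin: centre of its underside, z up. At the start it stands on the drip board.
- trivet: Round wooden trivet lying loose on the counter, 130 diameter, 12 thick. Origin: centre of its underside. It lies to the left or the right of the rack.
- decanter: Glass decanter with a twist cap, 210 high, 90 diameter, standing on the counter on the other side of the rack from the trivet. Origin: centre of its underside. Leave alone.
- tumbler_a: Orange plastic tumbler, 110 high, 72 diameter, on the counter beyond the rack on the left. Origin: centre of its underside. Leave alone.
- tumbler_b: Orange plastic tumbler, the same, on the right. Leave alone.

How it is judged (in metres and radians):
On the way:
1. the cup stands upright on the trivet, let go (horizontal distance between cup and trivet below 0.035 m and z of cup in the frame of trivet between 0.006 and 0.02 m and angle between cup's own z axis and vertical below 0.1 rad and linear speed of cup below 0.03 m/s and angular speed of cup below 0.3 rad/s and contact force between the fingers and cup below 0.1 N), for 0.2 s.
At the end, for the whole second after the job is handed in: Cup upright (0.1 rad), at rest on the trivet, axes within 35 mm. Board hangs at rest: both hook tongues 5 mm or more behind the rail and below it, between the panels; origin above 180 mm; plain end below 90 mm, from 30 mm behind to 50 mm beyond the rail (horizontal distance between cup and trivet below 0.035 m and z of cup in the frame of trivet between 0.006 and 0.02 m and angle between cup's own z axis and vertical below 0.1 rad and linear speed of each of cup, board below 0.03 m/s and angular speed of each of cup, board below 0.3 rad/s and height (world z) of board_end below 0.09 m and height (world z) of board above 0.18 m and x of board_end in the frame of rack between -0.03 and 0.05 m and x of each of hook_left, hook_right in the frame of rack below -0.005 m and z of each of hook_left, hook_right in the frame of rack below 0.185 m and y of hook_left in the frame of rack between -0.13 and 0.13 m and y of hook_right in the frame of rack between -0.13 and 0.13 m); the robot touches nothing.
It fails at once if the cup is tipped over (more than 0.7 rad) (angle between cup's own z axis and vertical above 0.7 rad).
It fails at once if the decanter is moved more than 30 mm or tipped (distance of decanter from where it was at the start of the episode above 0.03 m or angle between decanter's own z axis and vertical above 0.4 rad).
It fails at once if the left tumbler is moved more than 30 mm or tipped (distance of tumbler_a from where it was at the start of the episode above 0.03 m or angle between tumbler_a's own z axis and vertical above 0.4 rad).
It fails at once if the right tumbler is moved more than 30 mm or tipped (distance of tumbler_b from where it was at the start of the episode above 0.03 m or angle between tumbler_b's own z axis and vertical above 0.4 rad).
It also fails if it takes over 64 s, if anything falls off the work surface, if the arm or the gripper's body presses on something with over 40 N, if the wrist force passes 120 N, or if a joint passes its speed limit or range.

## Working session

There is one attempt and no reset: what is moved stays moved. The work goes in short steps, Python scripts to look and compute and a tool call to move; the robot and the scene stay as the last step left them, time stands still between calls to the robot, and variables do not carry over. Pictures are saved under pics/ and viewed, at most 10 in all, crops included, and the job is handed in when it is done.

Besides the shell and the picture viewer there is one more tool, called after ">>>" in YAML: its name, and indented under it one key for each argument. jog_arm: Moves the arm, as the interface text tells. Its arguments: {"type":"object","properties":{"increments":{"type":"array","items":{"type":"array","items":{"type":"number"}}},"grip_force":{"type":"number"}},"required":["increments"]}

```bash
ls; mkdir -p pics
python3 - <<'E'
from station import r,optics
import cv2,numpy as np
for n in("scene","top"):
    cv2.imwrite(f"pics/{n}0.png",optics.get_image(n)[:,:,::-1])
    m=optics.camera_model(n);print(n,np.round(m["mtx"],1).tolist(),np.round(m["cam_to_world"],3).tolist())
s=r.read_state();print(s["time"],s["tool_pos"],s["orientation"],s["width"])
E
```

```text
pics
scene [[469.9, 0.0, 275.8], [0.0, 469.9, 211.6], [0.0, 0.0, 1.0]] [[-0.314, 0.802, -0.508, 1137.402], [0.949, 0.257, -0.182, 193.421], [-0.016, -0.539, -0.842, 1027.836], [0.0, 0.0, 0.0, 1.0]]
top [[417.6, 0.0, 281.6], [0.0, 417.6, 212.4], [0.0, 0.0, 1.0]] [[-0.026, -0.99, 0.136, 456.821], [-0.999, 0.022, -0.027, 6.684], [0.024, -0.136, -0.99, 1052.074], [0.0, 0.0, 0.0, 1.0]]
0.1 [ 206.25788797 -642.28997767  242.73131348] [-1.83574798e-04 -1.54716613e-01  9.87958619e-01  7.08705347e-04] 87.7591780052642
```

View pics/scene0.png

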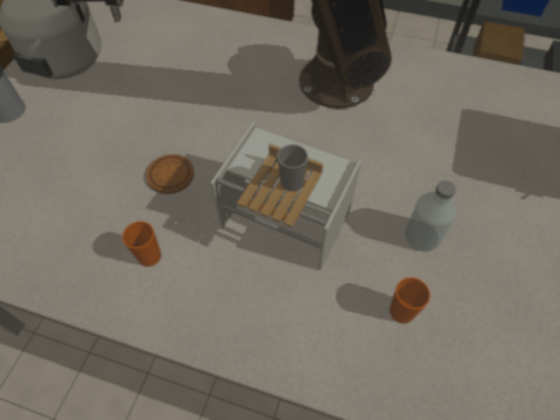

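View pics/top0.png

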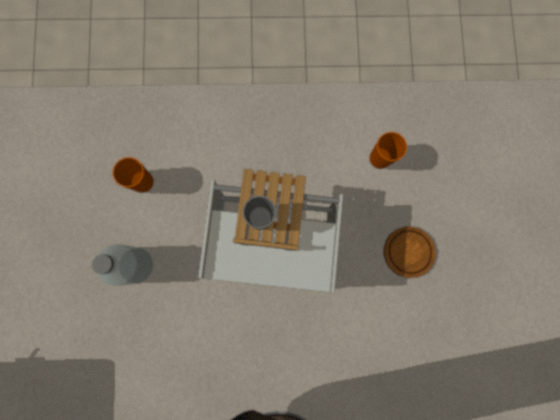

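The scene picture shows the cup (292,165) on the board, with the trivet at (170,173). In the top picture the cup rim is at about (260,211), the trivet at (410,252) on the robot's right, the decanter at (110,265) on the left, and the rack spans about (202–341, 183–291), slightly turned.

```bash
cat > h.py <<'E'
from station import r,optics
import cv2,numpy as np
def ray(n,p,z):
    m=optics.camera_model(n);T=m["cam_to_world"]
    d=T[:3,:3]@np.linalg.solve(m["mtx"],[p[0],p[1],1]);return (T[:3,3]+d*(z-T[2,3])/d[2])
def proj(n,X):
    m=optics.camera_model(n);c=np.linalg.inv(m["cam_to_world"])@[*X,1];u=m["mtx"]@c[:3];return u[:2]/u[2]
E
python3 - <<'E'
from h import *
im=cv2.imread("pics/top0.png");hsv=cv2.cvtColor(im,cv2.COLOR_BGR2HSV)
m=cv2.inRange(hsv,(5,110,50),(25,255,255))
cs,_=cv2.findContours(m,cv2.RETR_EXTERNAL,cv2.CHAIN_APPROX_NONE)
for c in cs:
    if cv2.contourArea(c)>150: print(cv2.contourArea(c),cv2.boundingRect(c),cv2.minEnclosingCircle(c), np.round(cv2.boxPoints(cv2.minAreaRect(c)),1).tolist())
for z in(0,12):print("triv",ray("top",(410,252),z))
print("cup",ray("top",(260,211),298))
cv2.imwrite("pics/crop.png",cv2.convertScaleAbs(cv2.resize(im[165:305,190:355],None,fx=4,fy=4,interpolation=cv2.INTER_CUBIC),alpha=1.6))
E
```

```text
1985.0 (384, 226, 52, 52) ((409.2924499511719, 252.10377502441406), 26.105512619018555) [[377.6000061035156, 235.8000030517578], [425.6000061035156, 219.8000030517578], [441.70001220703125, 268.1000061035156], [393.70001220703125, 284.1000061035156]]
4380.0 (234, 170, 71, 80) ((269.56536865234375, 209.61837768554688), 47.431129455566406) [[233.60000610351562, 242.0], [242.10000610351562, 168.8000030517578], [305.29998779296875, 176.10000610351562], [296.79998779296875, 249.3000030517578]]
983.0 (112, 157, 42, 35) ((132.8333282470703, 175.4166717529297), 21.545434951782227) [[108.19999694824219, 181.39999389648438], [117.9000015258789, 152.3000030517578], [158.6999969482422, 165.89999389648438], [149.0, 195.0]]
926.5 (370, 132, 38, 36) ((387.0, 150.0), 20.808752059936523) [[361.5, 145.60000610351562], [397.5, 126.0], [411.8999938964844, 152.39999389648438], [375.8999938964844, 172.0]]
triv [ 492.56329298 -344.30812625    0.        ]
triv [ 492.15561902 -340.30469289   12.        ]
cup [563.63697224  25.29421625 298.        ]
```

View pics/crop.png

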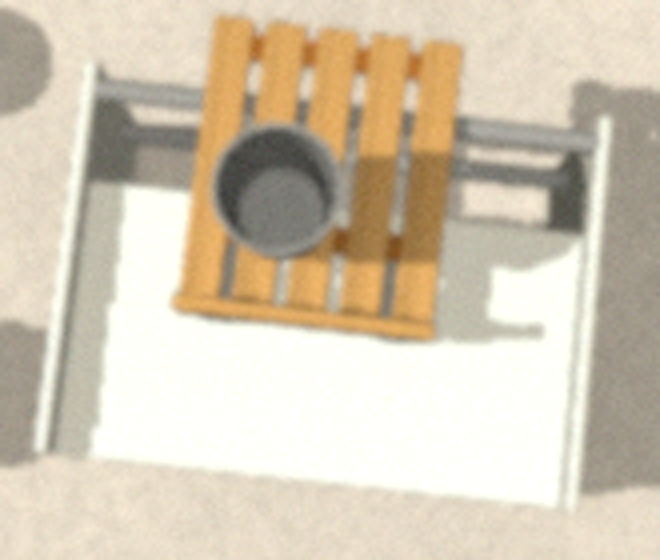

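The crop shows the cup rim centred at crop (278,190). The rail runs from (150,93) to (530,133), the board's far end from (215,18) to (462,46), and the top of its lip from (175,303) to (435,333).

Run:
```python
from h import *
P=lambda x,y,z:ray("top",((x+.5)/4+190-.5,(y+.5)/4+165-.5),z)
c=P(278,190,298);print("cup",c)
a,b=P(150,93,194),P(530,133,194);d=b-a;print("rail",a,b,"yaw",np.arctan2(d[0],-d[1]))
pl=[P(92,65,198),P(40,448,198),P(604,120,198),P(571,505,198)];print("panels",np.round(pl,1).tolist())
for q in((pl[0],pl[1]),(pl[2],pl[3])):
    e=q[0]-q[1];print(np.arctan2(e[1],e[0]))
f=[P(215,18,208),P(462,46,208)];n=[P(175,303,236),P(435,333,236)]
print("far",np.round(f,1).tolist(),"near",np.round(n,1).tolist())
F=sum(f)/2;N=sum(n)/2;e=F-N;print(F,N,"board yaw",np.arctan2(e[1],e[0]), np.hypot(*e[:2]))
e=f[1]-f[0];print(np.arctan2(e[0],-e[1]));e=n[1]-n[0];print(np.arctan2(e[0],-e[1]))
# triv contour
print("triv",ray("top",(409.3,252.1),9),"scene cup check",proj("scene",c),proj("scene",[*ray("top",(409.3,252.1),9)[:2],9]))
R=r.read_state()["orientation"];w,x,y,z=R;print("tool y",2*(x*y-w*z),1-2*(x*x+z*z))
```

```text
cup [561.60443302  26.92486799 298.        ]
rail [628.60227445  95.40033517 194.        ] [ 603.12604116 -102.31890686  194.        ] yaw -0.12814449230889147
panels [[643.2, 124.9, 198.0], [447.2, 151.7, 198.0], [608.5, -140.7, 198.0], [411.7, -115.1, 198.0]]
-0.1356436690801098
-0.1296564386865941
far [[664.5, 60.2, 208.0], [647.1, -67.1, 208.0]] near [[515.8, 79.8, 236.0], [498.0, -46.6, 236.0]]
[655.80830466  -3.46156403 208.        ] [506.90207962  16.57314862 236.        ] board yaw -0.13374266684182307 150.24797359048316
-0.1358641465243546
-0.13930884264351903
triv [ 492.05219721 -339.52043326    9.        ] scene cup check [293.21084151 155.93797701] [170.81813131 173.13866713]
tool y -0.30570696334038283 0.9521245345473872
```

>>> jog_arm:
  increments:
    - [1, 0, 0, 13, 0]
    - [1, 0, 0, 13, 0]
    - [1, 0, 0, 13, 0]
    - [1, 35.5, 67, 13, -0.445]
    - [1, 35.5, 67, 13, -0.445]
    - [1, 35.5, 67, 13, -0.445]
    - [1, 35.5, 67, 13, -0.445]
    - [1, 35.5, 67, 13, -0.445]
    - [1, 35.5, 67, 13, -0.445]
    - [1, 35.5, 67, 13, -0.445]
    - [1, 35.5, 67, 13, -0.445]
    - [1, 35.5, 67, 13, -0.445]
    - [1, 35.5, 67, 13, -0.445]
    - [1, 35.5, 67, 13, -0.445]
    - [1, 35.5, 67, 13, -0.445]
    - [1, 35.5, 67, 13, -0.445]
    - [1, 35.5, 67, 13, -0.445]
    - [1, 35.5, 67, 13, -0.445]
    - [1, 35.5, 67, 13, -0.445]
    - [1, 35.5, 67, 13, -0.445]

```text
time: 2.1
tool_pos: [561.9, 29.3, 372.2]
orientation: [-0.001, 0.066, 0.998, -0.0]
wrist_force: [-0.3, -0.8, -0.1]
width: 87.7
grasp_force: 0.0
```

Run:
```python
from h import *
s=r.read_state();print(s["time"],s["tool_pos"],s["orientation"])
m=optics.camera_model("wrist");np.set_printoptions(precision=2,suppress=True);print(m)
cv2.imwrite("pics/w1.png",optics.get_image("wrist")[:,:,::-1])
print(proj("wrist",[561.6,26.9,298]),proj("wrist",[*s["tool_pos"][:2],298]))
```

```text
2.1 [561.91297909  29.3092736  372.21972064] [-1.09783520e-03  6.57811832e-02  9.97833407e-01 -3.50023719e-04]
{'mtx': array([[299.35,   0.  , 275.25],
       [  0.  , 299.35, 211.95],
       [  0.  ,   0.  ,   1.  ]]), 'cam_to_world': array([[  0.13,   0.95,   0.3 , 481.23],
       [  0.99,  -0.12,  -0.04,  39.94],
       [ -0.  ,   0.3 ,  -0.95, 514.39],
       [  0.  ,   0.  ,   0.  ,   1.  ]])}
[274.24 228.19] [277.38 228.18]
```

View pics/w1.png

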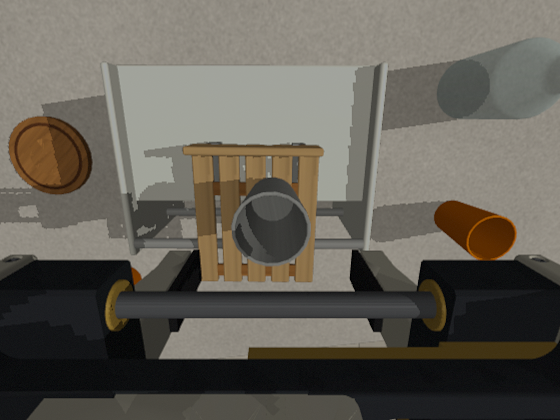

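The cup rim is centred at about (270,228) in the wrist view, within 3 mm of my estimate, and the fingers straddle it.

>>> jog_arm:
  increments:
    - [1, 0, -0.15, -3, 0]
    - [1, 0, -0.15, -6, 0]
    - [1, 0, -0.15, -9, 0]
    - [1, 0, -0.15, -11, 0]
    - [1, 0, -0.15, -11, 0]
    - [1, 0, -0.15, -11, 0]
    - [0, 0, -0.15, -11, 0]
    - [0, 0, -0.15, -11, 0]
    - [0, 0, -0.15, -11, 0]
    - [0, 0, -0.15, -11, 0]
    - [0, 0, -0.15, -11, 0]
    - [0, 0, -0.15, -11, 0]
    - [0, 0, -0.15, -11, 0]
    - [0, 0, -0.15, -11, 0]
  grip_force: 15

```text
time: 3.55
tool_pos: [561.6, 25.8, 264.0]
orientation: [0.0, 0.067, 0.998, -0.0]
wrist_force: [-0.8, -1.2, 5.6]
width: 59.9
grasp_force: 14.8
```

>>> jog_arm:
  increments:
    - [0, 0, 0, 2, 0]
    - [0, 0, 0, 5, 0]
    - [0, 0, 0, 8, 0]
    - [0, -0.5, -3, 8, 0]
    - [0, -1.3, -7, 8, 0]
    - [0, -2.1, -11, 8, 0]
    - [0, -2.9, -15, 8, 0]
    - [0, -3.6, -19, 8, 0]
    - [0, -4.4, -23, 8, 0]
    - [0, -5.2, -27, 8, 0]
    - [0, -5.9, -31, 8, 0]
    - [0, -6.5, -34, 8, 0]
    - [0, -6.9, -36, 8, 0]
    - [0, -6.95, -36.5, 8, 0]
    - [0, -6.95, -36.5, 6, 0]
    - [0, -6.95, -36.5, 2, 0]
    - [0, -6.95, -36.5, -2, 0]
    - [0, -6.95, -36.5, -6, 0]
    - [0, -6.95, -36.5, -10, 0]
    - [0, -6.95, -36.5, -10, 0]

```text
time: 5.55
tool_pos: [488.5, -336.8, 157.6]
orientation: [-0.005, 0.067, 0.998, 0.002]
wrist_force: [-1.3, -0.9, -1.0]
width: 60.1
grasp_force: 15.0
```

Run:
```python
from h import *
s=r.read_state();print(s["time"],s["tool_pos"],s["width"])
cv2.imwrite("pics/t2.png",optics.get_image("top")[:,:,::-1])
w=optics.get_image("wrist")[:,:,::-1]
cv2.imwrite("pics/w2.png",w)
print(proj("wrist",[492,-339.5,12]))
```

```text
5.55 [ 488.51953285 -336.77637688  157.62508971] 60.082411112796954
[274.92678118 201.00727798]
```

View pics/w2.png

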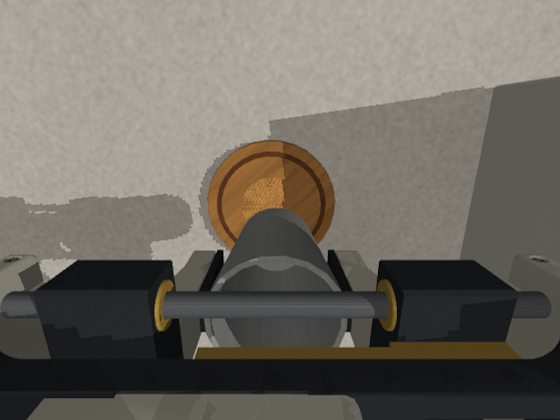

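The trivet appears centred at about (270,203), within 5 mm of the prediction, so lowering with a small correction.

>>> jog_arm:
  increments:
    - [0, 0, -0.2, -3, 0]
    - [0, 0, -0.2, -6, 0]
    - [0, 0, -0.2, -8, 0]
    - [0, 0, -0.2, -8.7, 0]
    - [0, 0, -0.2, -9.1, 0]
    - [0, 0, -0.2, -9.4, 0]
    - [0, 0, -0.2, -9.5, 0]
    - [0, 0, -0.2, -9.5, 0]
    - [0, 0, -0.2, -9.5, 0]
    - [0, 0, -0.2, -9.5, 0]

```text
time: 6.65
tool_pos: [492.1, -341.2, 69.0]
orientation: [0.0, 0.067, 0.998, -0.0]
wrist_force: [0.4, 0.5, -1.1]
width: 60.2
grasp_force: 15.0
```

>>> jog_arm:
  increments:
    - [0, 0, 0, -0.1, 0]
    - [0, 0, 0, -0.2, 0]
    - [0, 0, 0, -0.2, 0]
    - [0, 0, 0, -0.2, 0]

```text
time: 7.05
tool_pos: [492.4, -341.5, 68.0]
orientation: [0.001, 0.067, 0.998, -0.0]
wrist_force: [-3.5, 1.5, 9.6]
width: 59.8
grasp_force: 14.6
```

Contact. I'll release and rise.

>>> jog_arm:
  increments:
    - [0, 0, 0, 0.1, 0]
    - [0.3, 0, 0, 0.1, 0]
    - [0.6, 0, 0, 0.1, 0]
    - [1, 0, 0, 0.1, 0]
    - [1, 0, 0, 0.1, 0]
    - [1, 0, 0, 0.1, 0]
    - [1, 0, 0, 0.1, 0]
    - [1, 0, 0, 2, 0]
    - [1, 0, 0, 5, 0]
    - [1, 0, 0, 10, 0]
    - [1, 0, 0, 15, 0]
    - [1, 0, 0, 20, 0]
    - [1, 0, 0, 23, 0]
    - [1, 0, 0, 23, 0]

```text
time: 8.45
tool_pos: [493.7, -342.2, 302.2]
orientation: [0.004, 0.067, 0.998, -0.002]
wrist_force: [0.3, 0.1, -0.3]
width: 87.7
grasp_force: 0.0
```

Run:
```python
from h import *
s=r.read_state();print(s["time"],s["tool_pos"],s["width"])
t=optics.get_image("top")[:,:,::-1];sc=optics.get_image("scene")[:,:,::-1]
f=lambda i:cv2.convertScaleAbs(cv2.resize(i,None,fx=2.5,fy=2.5,interpolation=cv2.INTER_CUBIC),alpha=1.5)
cv2.imwrite("pics/c3.png",np.hstack([f(t[160:320,195:355]),f(sc[100:260,130:290])]))
```

```text
8.45 [ 493.66177789 -342.22744158  302.24864228] 87.71547782716186
```

View pics/c3.png

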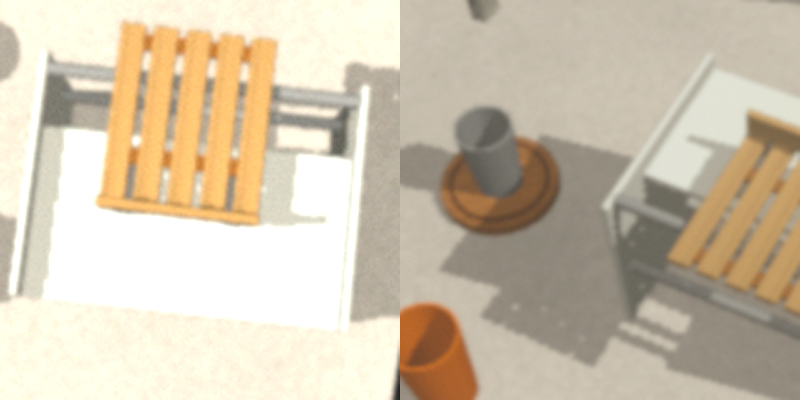

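The cup stands upright and centred on the trivet (crop right, about (490,180)). The board has not moved; its lip edge runs (98,205)–(258,221) in the crop. Next I'll move behind the lip with the fingers shut.

>>> jog_arm:
  increments:
    - [0, -0.3, 3, 0, 0]
    - [0, -0.6, 7, 0, 0]
    - [0, -0.9, 12, 0, 0]
    - [0, -1.3, 17, 0, 0]
    - [0, -1.7, 22, 0, 0]
    - [0, -2.1, 27, 0, 0]
    - [0, -2.5, 32, 0, 0]
    - [0, -2.8, 36, 0, 0]
    - [0, -2.85, 36.35, 0, 0]
    - [0, -2.85, 36.35, 0, 0]
    - [0, -2.85, 36.35, -2, 0]
    - [0, -2.85, 36.35, -5, 0]
    - [0, -2.85, 36.35, -7.5, 0]
    - [0, -2.85, 36.35, -8.5, 0]
    - [0, -2.85, 36.35, -8.5, 0]
    - [0, -2.85, 36.35, -8.5, 0]

```text
time: 10.15
tool_pos: [463.9, 21.8, 212.2]
orientation: [0.0, 0.067, 0.998, -0.0]
wrist_force: [0.4, 0.4, -0.1]
width: 0.9
grasp_force: 0.0
```

Run:
```python
from h import *
s=r.read_state();print(s["time"],s["tool_pos"],s["width"],s["wrist_force"])
w=optics.get_image("wrist")[:,:,::-1];sc=optics.get_image("scene")[:,:,::-1]
f=lambda i,k:cv2.convertScaleAbs(cv2.resize(i,None,fx=k,fy=k,interpolation=cv2.INTER_CUBIC),alpha=1.5)
cv2.imwrite("pics/c4.png",np.hstack([f(w,400/420)[:, 66:466],f(sc[100:260,200:360],2.5)]))
```

```text
10.15 [463.94616092  21.83141651 212.21014482] 0.9219769971373694 [ 0.39432871  0.39653343 -0.13706791]
```

View pics/c4.png

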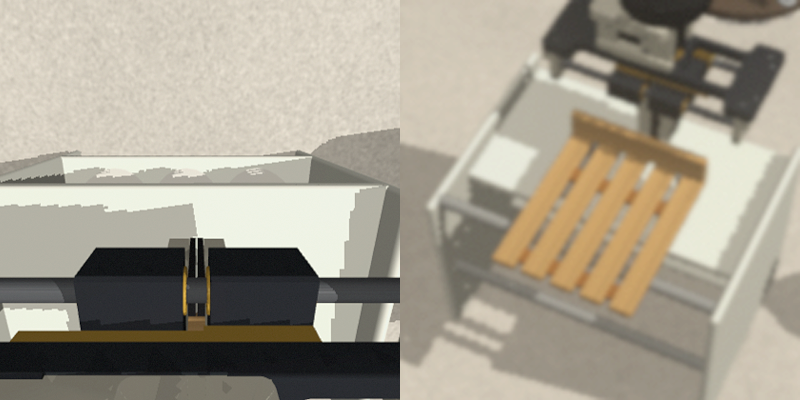

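The fingers are centred behind the lip (scene crop about (650,120)). Pushing along the rack's x axis.

>>> jog_arm:
  increments:
    - [0, 0.8, -0.11, 0, 0]
    - [0, 1.6, -0.21, 0, 0]
    - [0, 2.2, -0.3, 0, 0]
    - [0, 2.6, -0.35, 0, 0]
    - [0, 2.9, -0.39, 0, 0]
    - [0, 3.2, -0.43, 0, 0]
    - [0, 3.5, -0.47, 0, 0]
    - [0, 3.8, -0.51, 0, 0]
    - [0, 4.1, -0.55, 0, 0]
    - [0, 4.4, -0.59, 0, 0]
    - [0, 4.7, -0.63, 0, 0]
    - [0, 5.0, -0.67, 0, 0]
    - [0, 5.3, -0.71, 0, 0]
    - [0, 5.6, -0.75, 0, 0]
    - [0, 5.9, -0.79, 0, 0]
    - [0, 6.2, -0.83, 0, 0]
    - [0, 6.5, -0.87, 0, 0]
    - [0, 6.8, -0.91, 0, 0]
    - [0, 7.0, -0.94, 0, 0]
    - [0, 7.0, -0.94, 0, 0]

```text
time: 12.25
tool_pos: [533.9, 12.9, 211.6]
orientation: [0.0, 0.067, 0.998, -0.0]
wrist_force: [-0.6, -0.9, -0.6]
width: 0.6
grasp_force: 0.4
```

Run:
```python
from h import *
s=r.read_state();print(s["time"],s["tool_pos"],s["width"],s["wrist_force"])
w=optics.get_image("top")[:,:,::-1];sc=optics.get_image("scene")[:,:,::-1]
f=lambda i,k:cv2.convertScaleAbs(cv2.resize(i,None,fx=k,fy=k,interpolation=cv2.INTER_CUBIC),alpha=1.5)
cv2.imwrite("pics/c5.png",np.hstack([f(w[140:300,195:355],2.5),f(sc[100:260,200:360],2.5)]))
```

```text
12.25 [533.9033363   12.93523999 211.62559422] 0.5832495382328158 [-0.6486438  -0.89269771 -0.58616912]
```

View pics/c5.png

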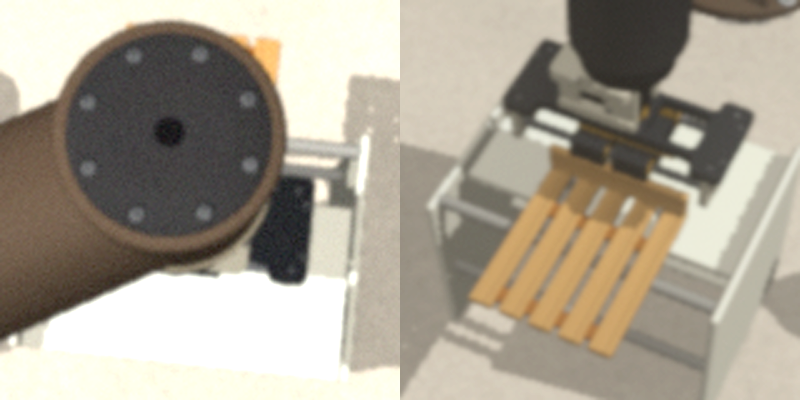

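The board has slid straight about 40 mm and is still level, with about 15 mm to go before it tips. Continuing.

>>> jog_arm:
  increments:
    - [0, 0.3, -0.04, 0, 0]
    - [0, 0.6, -0.08, 0, 0]
    - [0, 0.9, -0.12, 0, 0]
    - [0, 1.2, -0.16, 0, 0]
    - [0, 1.5, -0.2, 0, 0]
    - [0, 1.8, -0.24, 0, 0]
    - [0, 2.1, -0.28, 0, 0]
    - [0, 2.4, -0.32, 0, 0]
    - [0, 2.7, -0.36, 0, 0]
    - [0, 2.7, -0.36, 0, 0]
    - [0, 2.7, -0.36, 0, 0]
    - [0, 2.7, -0.36, 0, 0]

```text
time: 13.55
tool_pos: [560.7, 9.3, 211.6]
orientation: [0.0, 0.067, 0.998, 0.0]
wrist_force: [-1.7, 1.6, 0.1]
width: 0.3
grasp_force: 0.7
```

Run:
```python
from h import *
s=r.read_state();print(s["time"],s["tool_pos"],s["width"],s["wrist_force"])
sc=optics.get_image("scene")[:,:,::-1]
f=lambda i,k:cv2.convertScaleAbs(cv2.resize(i,None,fx=k,fy=k,interpolation=cv2.INTER_CUBIC),alpha=1.5)
cv2.imwrite("pics/c6.png",f(sc[100:280,200:380],3))
```

```text
13.55 [560.73906119   9.32546454 211.6373816 ] 0.27308889755612525 [-1.66415274  1.63572177  0.11297605]
```

View pics/c6.png

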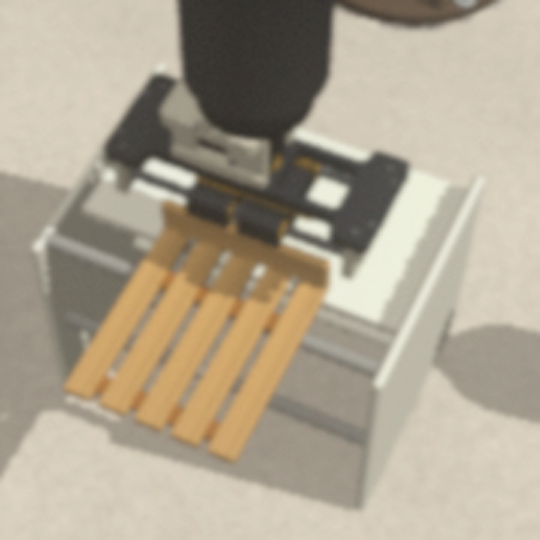

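The board now overhangs by about 25 mm more and looks slightly tilted at most, still against the fingers. Pushing further.

>>> jog_arm:
  increments:
    - [0, 0.3, -0.04, 0, 0]
    - [0, 0.6, -0.08, 0, 0]
    - [0, 0.9, -0.12, 0, 0]
    - [0, 1.2, -0.16, 0, 0]
    - [0, 1.5, -0.2, 0, 0]
    - [0, 1.8, -0.24, 0, 0]
    - [0, 2.1, -0.28, 0, 0]
    - [0, 2.3, -0.31, 0, 0]
    - [0, 2.3, -0.31, 0, 0]
    - [0, 2.3, -0.31, 0, 0]

```text
time: 14.6
tool_pos: [584.1, 6.3, 211.5]
orientation: [0.001, 0.067, 0.998, 0.0]
wrist_force: [0.4, -0.7, -0.6]
width: 0.7
grasp_force: 0.0
```

Run:
```python
from h import *
s=r.read_state();print(s["time"],s["tool_pos"],s["width"],s["wrist_force"])
sc=optics.get_image("scene")[:,:,::-1]
f=lambda i,k:cv2.convertScaleAbs(cv2.resize(i,None,fx=k,fy=k,interpolation=cv2.INTER_CUBIC),alpha=1.5)
cv2.imwrite("pics/c7.png",f(sc[100:280,200:380],3))
```

```text
14.6 [584.08467476   6.34004859 211.4792234 ] 0.665277384906842 [ 0.35502209 -0.69300232 -0.60739724]
```

View pics/c7.png

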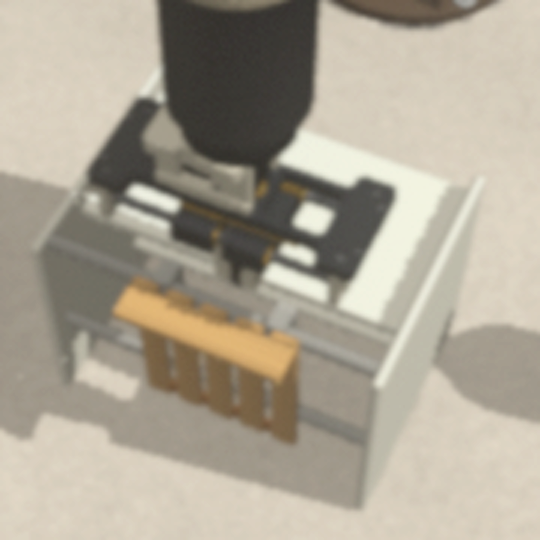

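The board has tipped and hangs by its hooks, lip at (205,330) in the crop and plate vertical below. Backing off.

>>> jog_arm:
  increments:
    - [0, -1, 0.13, 0, 0]
    - [0, -3, 0.4, 0, 0]
    - [0, -5, 0.67, 0, 0]
    - [0, -7, 0.94, 0, 0]
    - [0, -8, 1.07, 0, 0]
    - [0, -8, 1.07, 3, 0]
    - [0, -8, 1.07, 7, 0]
    - [0, -8, 1.07, 11, 0]
    - [0, -10, 1.07, 14, 0]
    - [0, -12, 1.07, 14, 0]
    - [0, -12, 1.07, 14, 0]
    - [0, -12, 1.07, 14, 0]
    - [0, -12, 1.07, 14, 0]
    - [0, -12, 1.07, 14, 0]

```text
time: 16.05
tool_pos: [463.7, 16.9, 350.9]
orientation: [-0.001, 0.067, 0.998, -0.0]
wrist_force: [0.5, -0.2, 1.2]
width: 0.7
grasp_force: 0.0
```

Run:
```python
from h import *
s=r.read_state();print(s["time"],s["tool_pos"],s["wrist_force"])
a=optics.get_image("scene");b=optics.get_image("scene")
print("motion",cv2.absdiff(a,b).max())
m=cv2.inRange(cv2.cvtColor(a,cv2.COLOR_RGB2HSV),(5,110,50),(25,255,255))
cs,_=cv2.findContours(m,cv2.RETR_EXTERNAL,cv2.CHAIN_APPROX_NONE)
for c in cs:
    if cv2.contourArea(c)>150: print(cv2.contourArea(c),cv2.boundingRect(c),np.round(cv2.boxPoints(cv2.minAreaRect(c))).tolist())
# expected hanging: board x->-z, z->+e ; origin at rail+ (plate underside 6 beyond), z=200
e=np.array([.991,-.134,0]);l=np.array([.134,.991,0])
O=np.array([615.5,0,194])-0*e; O=O+6*e+[0,0,6]+l*6
for bx,by,bz in((-6,65,36),(-6,-65,36),(150,65,8),(150,-65,8)): print(proj("scene",O-[0,0,bx]+l*by+e*bz))
```

```text
16.05 [463.70553068  16.9477218  350.89931143] [ 0.48929596 -0.16072678  1.16308282]
motion 7
1242.5 (390, 277, 40, 46) [[378.0, 303.0], [411.0, 270.0], [436.0, 294.0], [403.0, 328.0]]
1143.0 (122, 221, 39, 45) [[117.0, 234.0], [141.0, 214.0], [171.0, 250.0], [146.0, 270.0]]
752.5 (239, 193, 60, 35) [[237.0, 206.0], [243.0, 192.0], [300.0, 214.0], [294.0, 229.0]]
841.5 (147, 156, 46, 37) [[143.0, 165.0], [188.0, 153.0], [197.0, 185.0], [151.0, 197.0]]
1411.0 (476, 22, 48, 41) [[474.0, 55.0], [480.0, 21.0], [526.0, 29.0], [520.0, 63.0]]
593.0 (189, 0, 81, 16) [[189.0, 0.0], [269.0, 0.0], [269.0, 15.0], [189.0, 15.0]]
[295.03352695 227.61892245]
[238.78417163 204.70030169]
[298.82367043 252.36692903]
[249.66147215 231.67269764]
```

The lip corners at (294,229) and (237,206) match the predicted hanging pose to within 2 px, and the scene is still. Handing in.

```bash
python3 -c "
from station import r
print(r.hand_in())"
```

```text
the job is handed in; nothing more can be done
None
```

I handed the job in: the cup stands upright on the trivet, the drip board hangs at rest from the upper rail, and the arm never went near the decanter or tumblers; hand-in returned no verdict.

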